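Chock the gas sample cylinder on its sloping rest

TASK

The gas sample cylinder on the sloping rest must not roll once its orange yoke is gone. Stand the yellow chock on the rest, tip uphill, and slide it under the middle of the cylinder's low side, rolling the cylinder back until it is wedged firmly against the sprung rubber pad: press with about 10 newtons, and never squeeze the cylinder with more than 15. Let go of the chock, then draw the orange yoke all the way back down the slope, and leave the cylinder lying there, still down on the deck and firmly wedged; keep the bystanders where they are.

Things in the scene. Friction and masses are not known exactly. Their poses are not given: they have to be found in the camera images.
- rest: Fixed sloping aluminium rest with blue side rails, 345 mm along the slope, 290 mm wide. Its deck is flat and rises 5 degrees towards the body's +x (uphill, away from the robot); the body's own axes are level. Origin on the table (z = 0), 30 mm straight below the deck surface. The deck reaches 205 mm downhill and 140 mm uphill of the origin.
- deck_mid (a point): Point on the deck straight above the rest's origin. On the cylinder's high side stands a black rubber pad, 160 mm wide, on a spring in a blue bracket. How far the cylinder must roll uphill to meet it is not measured: 4 to 40 mm, to be felt. Until then 1 to 3 N rolls it; then the pad gives about 0.2 mm per N. The chock's sole grips the deck (friction near 0.9): pressing down adds drag.
- cylinder_center (a point): Steel gas sample cylinder, 60 mm diameter, 240 mm long, 0.4 to 0.8 kg, brass valve on its +y end, lying on the deck across the slope against the yoke's two arms; the point is the middle of the body, on its axis. Its y axis is the cylinder's axis, along the rest's y. It starts 30 mm off the deck, square above the deck point deck_mid (up to 8 mm to either side).
- chock_grip (a point): Yellow wedge chock, rubber sole, 0.15 kg, 85 mm long, 30 mm wide, on the table, left. Point: in its grip post (28 mm long in x, 30 mm wide in y, top 60 mm above the sole), 35 mm above the sole; pinch across y. +x points to the thin tip, 63 mm ahead; tail 22 mm behind. Face rises 40 degrees from the tip. It meets the cylinder with the tip 11 mm downhill of the cylinder's line on the deck.
- yoke (a joint): Travel of the orange yoke down the slope (to the rest's -x), m: 0 at the start, arms against the cylinder; 0.050 fully back. Slides with about 3 N, stays where left. Two arms (inner faces 99 mm either side of the rest's middle; 24 mm high, 46 mm next to the cylinder) and a cross bar 24 mm high, its inner face 136 mm downhill of deck_mid at the start.
- yoke_grip (a point): Grip tab standing on the yoke's right (-y) arm, orange with a black band, 14 mm thick across (y), 30 mm long along the slope, top 64 mm above the deck. The point is on the tab's centre, 44 mm above the deck: pinch the tab across y from above. Moves with the yoke
- jar_center (a point): Bystander: clear plastic jar, 56 mm wide, 70 mm high, right of the rest; point at mid-height
- spanner: Bystander: steel spanner lying right of the rest; point under its middle
- pellet_die: Bystander: steel cylinder 44 mm wide, 45 mm high, standing left of and beyond the rest; point at the centre of its underside
- wash_bottle: Bystander: white bottle with red cap, 64 mm wide, 150 mm high, far left; point at the centre of its underside
- cup: Bystander: white cup 70 mm wide, 60 mm high, on the near right; point at the centre of its underside
- mouse: Bystander: black computer mouse on a blue mat, left; point under its middle
Not all that is in view belongs to the job. Several things look just like the part that bears chock_grip: the one meant starts farthest from the robot's base.

How it is judged (in metres and radians):
On the way, in this order (a step that is already met when the one before it is completed fails the run):
1. with the yoke still in place, the chock stands on the deck, tip to the cylinder, and presses its low side with 5 to 15 N (contact force between chock and cylinder between 5 and 15 N and contact force between chock and rest above 0.3 N and angle between the x axis of chock_grip and the x axis of rest, either way round below 0.25 rad and value of joint yoke below 0.03 m and x of cylinder_center in the frame of chock_grip between 0.06 and 0.09 m), for 0.2 s.
2. the yoke is drawn back (value of joint yoke above 0.043 m), for 0.1 s.
At the end, for the whole second after the job is handed in: Yoke drawn back (43 of 50 mm or more); chock upright on the deck, tip under the cylinder's low side, straight within 14 degrees, within 45 mm of the middle, still pressing it with over 3 N; cylinder straight (0.1 rad), down on the deck (ridden up under 2 mm), uphill of its start; both at rest (value of joint yoke above 0.043 m and contact force between chock and cylinder above 3 N and contact force between chock and rest above 0.5 N and angle between the x axis of chock_grip and the x axis of rest, either way round below 0.25 rad and x of cylinder_center in the frame of rest between 0 and 0.046 m and angle between the y axis of cylinder_center and the y axis of rest, either way round below 0.1 rad and y of chock_grip in the frame of rest between -0.045 and 0.045 m and linear speed of each of cylinder, chock below 0.01 m/s and x of cylinder_center in the frame of chock_grip between 0.06 and 0.09 m and angle between chock_grip's own z axis and vertical below 0.2 rad and z of cylinder_center in the frame of chock_grip between -0.01 and -0.003 m); the robot touches nothing.
It fails at once if the cylinder is squeezed by the chock with more than 15 N (contact force between chock and cylinder above 15 N).
It fails at once if the cylinder rolls down the slope past its start by more than 15 mm (x of cylinder_center in the frame of rest below -0.018 m).
It fails at once if a bystander (jar, spanner, pellet die, wash bottle, cup or mouse) is moved more than 30 mm (distance of any of jar_center, spanner, pellet_die, wash_bottle, cup, mouse from where it was at the start of the episode above 0.03 m).
It also fails if it takes over 72 s, if anything falls off the work surface, if the arm or the gripper's body presses on something with over 40 N, if the wrist force passes 120 N, or if a joint passes its speed limit or range.

ROBOT

A 7-joint arm with a two-finger parallel gripper is mounted at the origin on the work surface. World frame = base frame: x ahead of the robot, y to its left, z up, the work surface at z = 0. Lengths are in m, angles in degrees, forces in N, time in s.
With the tool pointing down it reaches from about 0.425 to 0.875 m from the base axis. Payload 8.4 kg.
Tool frame: the origin (TCP) lies between the finger pads; the fingertips stand 25 mm ahead of it and the grasp point (between the pads) lies 6 mm ahead of it; z points along the fingers, y is the direction in which the jaws open and shut (so a half turn about z gives the same grasp; the last joint's range is limited). The gripper opens to 85 mm and grips with 20 to 120 N. Pads are 22 mm wide; open, the fingers measure 114 mm over their backs; the gripper's body (76 mm by 85 mm) begins 54 mm behind the grasp point. The pads swing forward as they close: fully open they stand 13 mm farther back than shut.
Start: joints at [70.405, 19.091, 2.286, 83.961, -0.768, 76.965, -3.352], TCP at [0.156, -0.631, 0.256] pointing down, gripper open.
Joint ranges: [-147.57, 147.57], [-21.85, 119.76], [-74.77, 79.35], [14.55, 137.4], [-85.83, 265.84], [4.83, 119.75], [-152.11, 152.11]. Speed limits (degrees/s): [127.2, 127.2, 159.86, 159.86, 180, 180, 180].

INTERFACE

Orientations are given as [roll, pitch, yaw] about the fixed x, y, z axes, in that order (R = Rz(yaw) Ry(pitch) Rx(roll)).
In Python, from workcell import r, get_image, spot_in, trace, landmark_of gives the robot as it stands. The module is installed in compiled form; this text tells all that it offers. Calls block until the motion is done:
- r.reach(position, orientation): joint-space move of the TCP to a pose.
- r.move_straight(position, vel=0.15, orientation=None): straight line of the TCP; orientation=None keeps the orientation; vel is the mean speed in m/s.
- r.movej(angles): joint-space move.
- r.grip(opening): opening from 0.0 (shut) to 1.0 (fully open); the grip force is fixed at half the most; returns when the fingers have stopped.
- r.pause(seconds).
- r.solve_ik(position, orientation): joint angles nearest the present ones, or None.
- get_image(name): name is "scene" or "top" or "wrist"; returns a dict with "pixels" (480x640x3 uint8, red, green, blue), "intrinsics" (3x3 intrinsics, pixels), "camera_from_world" (4x4, takes a point from world to camera coordinates); the wrist camera has in their place "mount" (4x4, takes a point from camera to tool coordinates, whose origin is the TCP and whose axes are the flange's). Camera axes: x right, y up, looking along -z (the intrinsics and any distortion apply to the point x, -y, -z); pixel columns grow to the right and rows downward; lengths in m; the calibration is good to about 2 mm. A picture is of the moment at which its call begins: read the wrist's pose just before it. There is no depth.
A pose or a line that the arm cannot do raises r.MotionError and nothing moves.
- r.finish_job(): hands the job in, once; it reports no verdict.
Trained networks look in the newest picture that a camera, given by its name, has taken for a name from the list of things; names that differ only in an ending like _2 or _b are one class to them, and where a whole thing is asked for, a point or a joint stands for the part that bears it (a point fixed in the world has none). Each returns a list of dicts, best first, with "score" (0 to 1); they miss things now and then, are a little off and sometimes report something else, mostly with a low value. They report only what shows in the picture. A call takes as long as a camera call. They do not tell look-alikes from the thing itself.
- spot_in(camera, label): "rect" ([left, top, right, bottom] in pixels, round what is visible of it).
- trace(camera, label): "pixels" (480x640 bool, what is visible of it) and "rect" ([left, top, right, bottom] in pixels, round what is visible of it).
- landmark_of(camera, label): "centre" ([column, row] in pixels: a listed point, or the origin of a listed thing).
Readings, each from a call of its own:
- r.current_time_s(): time.
- r.current_joints(): joint angles.
- r.current_qd(): joint speeds.
- r.current_effort(): joint torques, N m.
- r.current_tool_pos(): TCP position.
- r.current_orientation(): TCP orientation.
- r.current_contact_force(): force on the tool from outside, world axes, zero at the start.
- r.current_ft_torque(): the same for the moment, N m.
- r.current_gripper_width(): opening from 0.0 (shut) to 1.0 (fully open).
Only numpy, scipy, OpenCV 4.12 (cv2) and the standard library are available. Lean on these libraries where they do the work, as an engineer would, in place of code of your own. Each camera call takes 0.05 s, during which the arm holds its last target.

## Working session

There is one attempt and no reset: what is moved stays moved. The work goes in short steps, each a Python script; the robot and the scene stay as the last script left them, time stands still between calls to the robot, and variables do not carry over. Pictures are saved under pics/ and viewed, and the job is handed in when it is done.

```bash
mkdir -p pics; ls; python3 - <<'E'
from workcell import r,get_image,spot_in,trace,landmark_of
import cv2
print(r.current_time_s(),r.current_tool_pos(),r.current_orientation(),r.current_contact_force())
for c in ["scene","top"]:
    d=get_image(c); cv2.imwrite(f"pics/{c}0.png",d["pixels"][:,:,::-1]); print(d["intrinsics"],d["camera_from_world"],[k for k in d])
    for l in ["rest","deck_mid","cylinder_center","chock_grip","yoke_grip"]:
        print(c,l,[(x["centre"],round(x["score"],2)) for x in landmark_of(c,l)])
print(r.current_time_s())
E
```

```text
pics
0.0 [ 0.15612773 -0.63054178  0.25543639] [-1.79907743e+02  6.47114684e-03  1.39097554e+01] [ 0.01660247  0.13293756 -0.15476762]
[[580.57995039   0.         323.49852072]
 [  0.         580.57995039 232.02111232]
 [  0.           0.           1.        ]] [[-0.45618714  0.88986927  0.00509612  0.24185134]
 [-0.65884846 -0.34159384  0.67024798  0.30750081]
 [ 0.59817388  0.30240094  0.74211972 -1.97705291]
 [ 0.          0.          0.          1.        ]] ['pixels', 'intrinsics', 'camera_from_world']
scene rest []
scene deck_mid [([301.4, 249.1], 0.53), ([402.6, 348.9], 0.21)]
scene cylinder_center [([298.3, 248.5], 0.94), ([216.0, 164.3], 0.18)]
scene chock_grip [([451.5, 264.8], 0.93), ([408.1, 254.5], 0.93), ([469.8, 240.4], 0.76)]
scene yoke_grip [([279.0, 213.8], 0.84)]
[[490.60118309   0.         306.18042557]
 [  0.         490.60118309 235.02023926]
 [  0.           0.           1.        ]] [[-0.01174546 -0.99982695 -0.01442611  0.02894831]
 [ 0.9950129  -0.01311562  0.0988803  -0.53660326]
 [-0.0990524  -0.01319277  0.99499476 -1.19420881]
 [ 0.          0.          0.          1.        ]] ['pixels', 'intrinsics', 'camera_from_world']
top rest [([325.0, 211.9], 0.77)]
top deck_mid [([326.8, 209.1], 0.71)]
top cylinder_center [([329.4, 207.7], 0.86), ([515.0, 248.4], 0.63)]
top chock_grip [([216.0, 266.2], 0.91), ([171.5, 262.4], 0.76), ([164.1, 314.2], 0.57)]
top yoke_grip [([375.0, 237.4], 0.59), ([145.3, 194.9], 0.53)]
0.6
```

View pics/scene0.png

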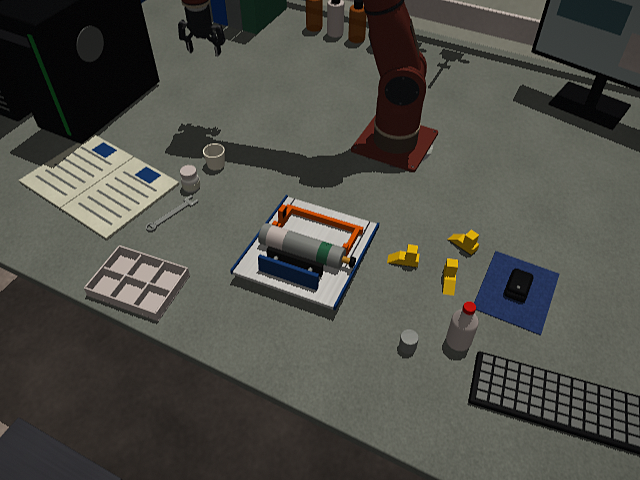

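View pics/top0.png

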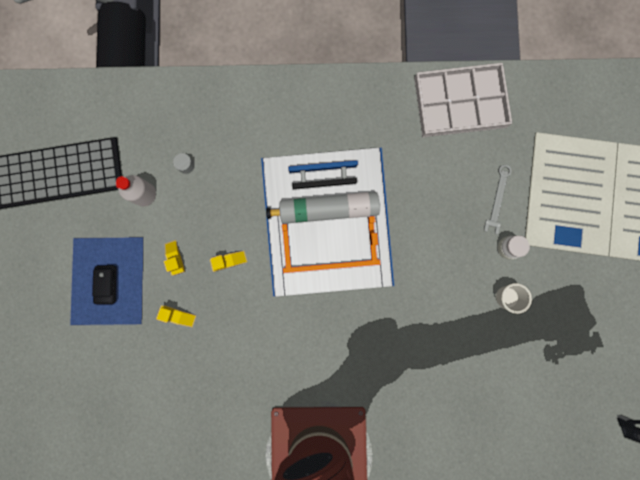

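```bash
cat > h.py <<'E'
from workcell import r,get_image,spot_in,trace,landmark_of
import numpy as np, cv2
from scipy.spatial.transform import Rotation as R
def ray(d,px,plane_z,Twc=None):
    K=d["intrinsics"]
    M=np.linalg.inv(d["camera_from_world"]) if Twc is None else Twc
    v=np.array([(px[0]-K[0,2])/K[0,0],-(px[1]-K[1,2])/K[1,1],-1.])
    o=M[:3,3]; w=M[:3,:3]@v
    return o+w*(plane_z-o[2])/w[2]
def proj(d,p,Twc=None):
    T=d["camera_from_world"] if Twc is None else np.linalg.inv(Twc)
    c=T[:3,:3]@np.array(p)+T[:3,3]; K=d["intrinsics"]
    return [K[0,0]*c[0]/-c[2]+K[0,2], K[1,1]*-c[1]/-c[2]+K[1,2]]
def wristpose():
    p=r.current_tool_pos(); o=r.current_orientation()
    T=np.eye(4); T[:3,:3]=R.from_euler('xyz',o,degrees=True).as_matrix(); T[:3,3]=p
    return T
E
python3 - <<'E'
from h import *
S=get_image("scene");T=get_image("top")
for d,n,pts in [(S,"scene",[(451.5,264.8),(408.1,254.5),(469.8,240.4)]),(T,"top",[(216,266.2),(171.5,262.4),(164.1,314.2)])]:
    for p in pts:
        q=ray(d,p,0.035); print(n,p,q[:2].round(4),np.hypot(*q[:2]).round(4))
for n,l,z in [("cylinder_center","c",.06),("yoke_grip","y",.07),("deck_mid","d",.03),("jar_center","j",.035)]:
    for cam,d in (("scene",S),("top",T)):
        L=landmark_of(cam,n)
        if L: print(cam,n,ray(d,L[0]["centre"],z)[:2].round(4),round(L[0]["score"],2))
# crop enlargement
for cam,d,(x0,y0,x1,y1) in (("top",T,(140,225,260,335)),("scene",S,(375,215,495,305))):
    c=d["pixels"][y0:y1,x0:x1,::-1]; cv2.imwrite(f"pics/crop_{cam}.png",cv2.resize(c,None,fx=5,fy=5,interpolation=cv2.INTER_CUBIC))
c=T["pixels"][140:305,250:410,::-1]; cv2.imwrite("pics/crop_rest.png",cv2.resize(c,None,fx=3.5,fy=3.5,interpolation=cv2.INTER_CUBIC))
E
```

```text
scene (451.5, 264.8) [0.4551 0.351 ] 0.5747
scene (408.1, 254.5) [0.4753 0.2331] 0.5294
scene (469.8, 240.4) [0.3472 0.3682] 0.5061
top (216, 266.2) [0.4619 0.2452] 0.5229
top (171.5, 262.4) [0.4726 0.3554] 0.5913
top (164.1, 314.2) [0.3463 0.3716] 0.5079
scene cylinder_center [ 0.6062 -0.0398] 0.71
top cylinder_center [ 0.6037 -0.0304] 0.79
scene yoke_grip [ 0.5343 -0.1386] 0.96
top yoke_grip [ 0.5211 -0.1468] 0.55
top deck_mid [ 0.6009 -0.03  ] 0.85
scene jar_center [ 0.5042 -0.157 ] 0.75
top jar_center [ 0.5058 -0.4848] 0.83
```

View pics/crop_top.png

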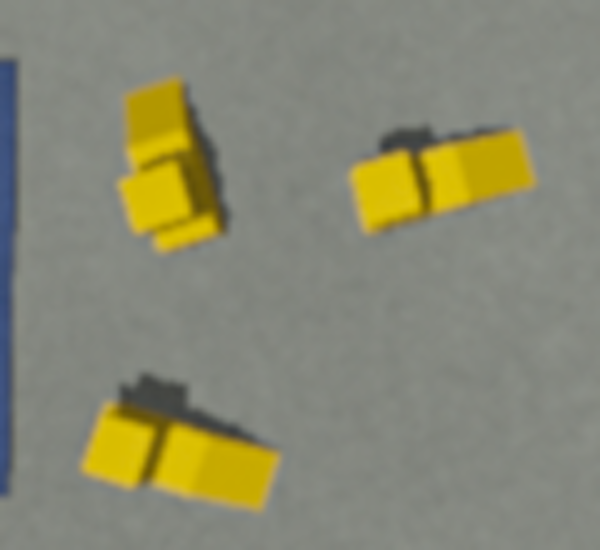

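View pics/crop_rest.png

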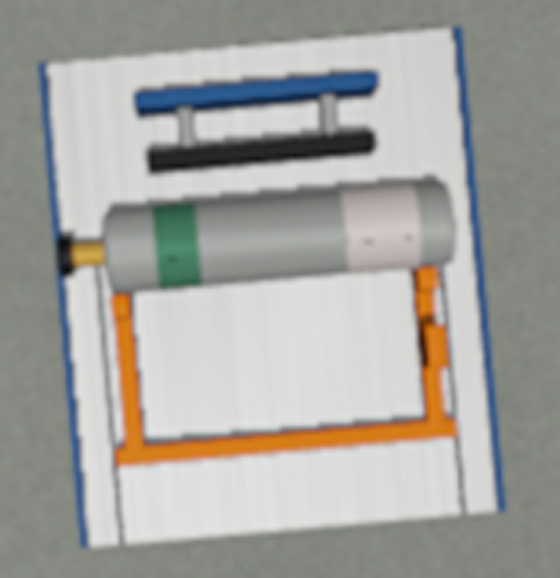

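View pics/crop_scene.png

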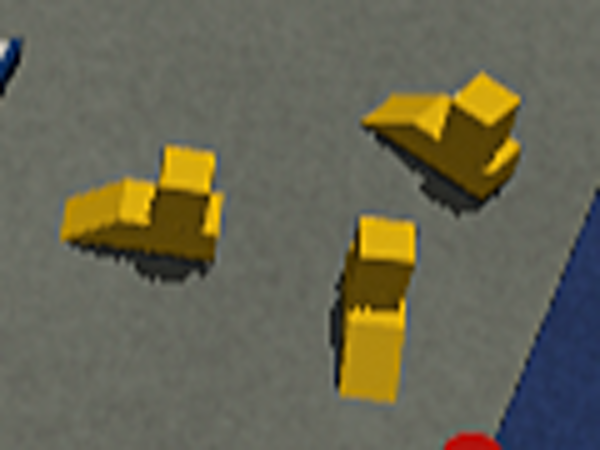

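Candidates in the top image for chock_grip: A (216,266) at 0.52 m, B (171,262) at about 0.58 m, and C (164,314) at 0.51 m from the base. B is farthest, so B is the one. The enlarged crops confirm it: the chock whose tip points away from the robot, scene pixel (451,265). Next I look closer with the wrist camera.

```bash
python3 - <<'E'
from h import *
import pickle
out={}
for n,p,yaw in [("rest",[0.50,-0.05,0.36],5),("chock",[0.45,0.345,0.26],14)]:
    r.reach(p,[180,0,yaw]); r.pause(0.2)
    T=wristpose(); d=get_image("wrist"); d["Twc"]=T@d["mount"]
    out[n]=d
    cv2.imwrite(f"pics/w_{n}.png",d["pixels"][:,:,::-1]); print(n,T[:3,3],d["mount"].round(3).tolist(),r.current_contact_force(),r.current_time_s())
    for l in ["chock_grip","cylinder_center","yoke_grip","deck_mid"]:
        print(l,[(x["centre"],round(x["score"],2)) for x in landmark_of("wrist",l)][:3])
print(d["intrinsics"],r.current_joints())
pickle.dump(out,open("w.pkl","wb"))
E
```

```text
rest [ 0.50000693 -0.05053793  0.35985549] [[-0.001, 0.966, 0.26, 0.064], [1.0, 0.001, -0.0, 0.001], [-0.0, 0.26, -0.966, -0.117], [0.0, 0.0, 0.0, 1.0]] [1.23781899 0.01683862 0.85978863] 3.775
chock_grip [([53.2, 202.5], 0.98)]
cylinder_center [([303.7, 103.0], 0.8)]
yoke_grip [([397.2, 189.2], 0.82)]
deck_mid [([303.5, 98.1], 0.18)]
chock [0.45074145 0.34415259 0.26010804] [[-0.001, 0.966, 0.26, 0.064], [1.0, 0.001, -0.0, 0.001], [-0.0, 0.26, -0.966, -0.117], [0.0, 0.0, 0.0, 1.0]] [-0.42999824 -0.48055656  0.36572264] 5.7417
chock_grip [([307.7, 195.7], 0.96), ([429.1, 218.6], 0.77), ([262.1, 312.8], 0.76)]
cylinder_center []
yoke_grip []
deck_mid []
[[390.74365391   0.         311.59224964]
 [  0.         390.74365391 242.73916593]
 [  0.           0.           1.        ]] [  12.67760503   21.71013335  -67.95709226   93.00068066   20.43476016
   79.20807844 -133.78265755]
```

View pics/w_rest.png

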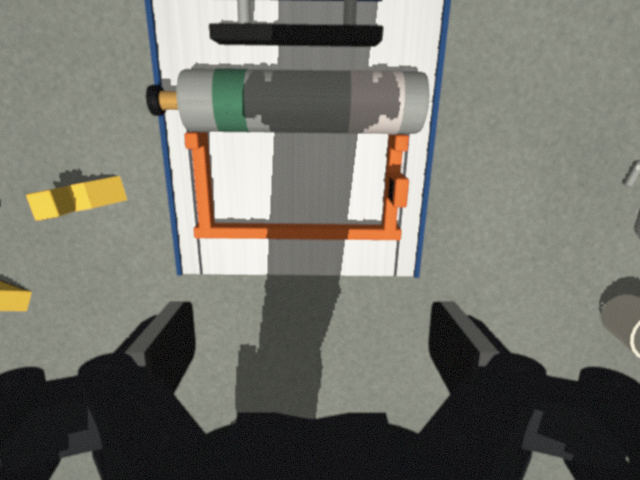

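View pics/w_chock.png

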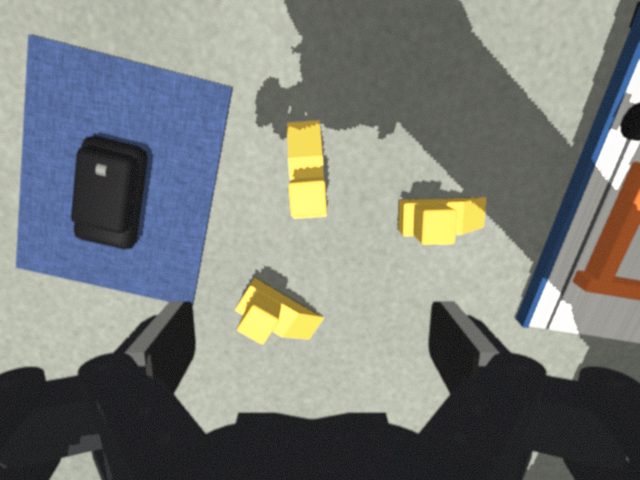

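```bash
python3 - <<'E'
from h import *
import pickle
o=pickle.load(open("w.pkl","rb"))
d=o["chock"];c=d["pixels"][110:230,270:350,::-1]; cv2.imwrite("pics/wc.png",cv2.resize(c,None,fx=5,fy=5,interpolation=cv2.INTER_CUBIC))
for p in [(307.7,195.7)]:print(ray(d,p,0.035,d["Twc"]))
d=o["rest"]
for n,p,z in [("cyl",(303.7,103),.06),("tab",(397.2,189.2),.068),("cylL",(178,101),.06),("cylR",(428,101),.06)]:print(n,ray(d,p,z,d["Twc"]))
c=d["pixels"][0:290,140:460,::-1]; cv2.imwrite("pics/wr.png",cv2.resize(c,None,fx=2.06,fy=2.06,interpolation=cv2.INTER_CUBIC))
E
```

```text
[0.46420578 0.35014302 0.035     ]
cyl [ 0.59657785 -0.03522298  0.06      ]
tab [ 0.51943105 -0.13973992  0.068     ]
cylL [0.58761364 0.09109083 0.06      ]
cylR [ 0.60921666 -0.15983934  0.06      ]
```

View pics/wc.png

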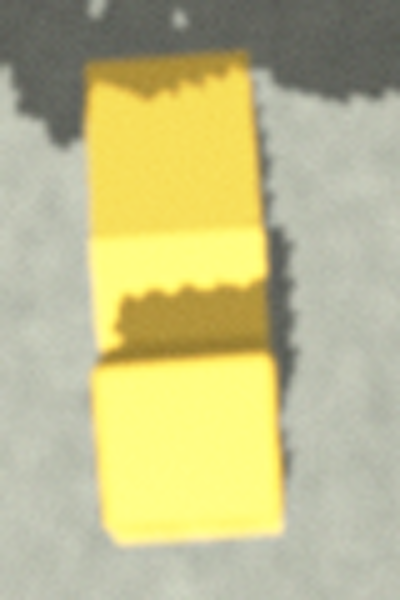

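View pics/wr.png

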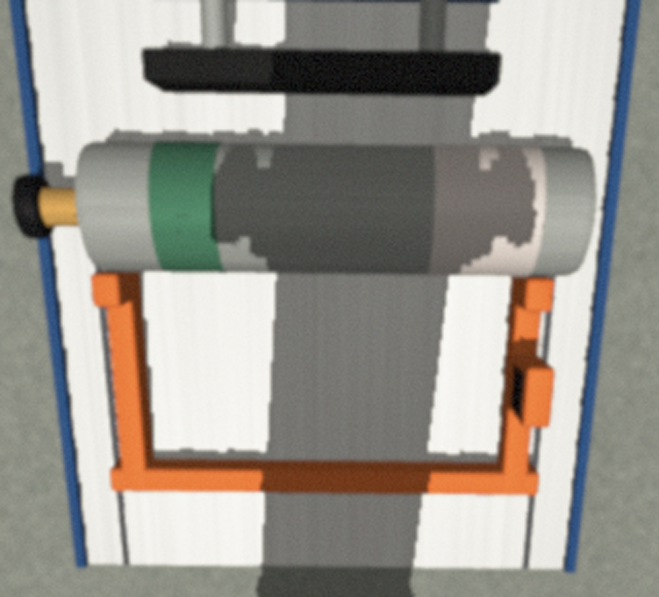

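```bash
python3 - <<'E'
from h import *
import pickle
o=pickle.load(open("w.pkl","rb"))
d=o["chock"]
def C(p,z):return ray(d,(270+(p[0]+.5)/5-.5,110+(p[1]+.5)/5-.5),z,d["Twc"])[:2]
tl,tr=C((87,67),0),C((249,53),0); fl,fr=C((95,362),.06),C((273,353),.06); bl,br=C((105,525),.06),C((284,528),.06)
print(tl,tr,np.linalg.norm(tl-tr),fl,fr,np.linalg.norm(fl-fr),bl,br)
tip=(tl+tr)/2; pc=(fl+fr+bl+br)/4
v=tip-pc; print("tip",tip,"post",pc,"dist",np.linalg.norm(v),"yaw",np.degrees(np.arctan2(v[1],v[0])), "yaw edges",[np.degrees(np.arctan2(*(a-b)[::-1]))-90 for a,b in((tl,tr),(fl,fr),(bl,br))])
d=o["rest"]; W=d["Twc"]
Q=lambda p,z: ray(d,(140+p[0]/2.06,p[1]/2.06),z,W)
a,b=Q((85,565),.012),Q((571,571),.012); print("low edge",a,b,np.linalg.norm(a-b),np.degrees(np.arctan2(*(a-b)[1::-1]))-90)
m=(a+b)/2; yaw=np.radians(5); print("origin est", m[:2]+.205*np.array([np.cos(yaw),np.sin(yaw)]))
# cross bar inner face top edge: 136 downhill, deck z=.03-.0119, +.024
a,b=Q((150,465),.042),Q((500,463),.042); print("bar",a,b,np.degrees(np.arctan2(*(a-b)[1::-1]))-90)
m=(a+b)/2;print("origin est", m[:2]+.136*np.array([np.cos(yaw),np.sin(yaw)]),np.linalg.norm(a-b))
# top camera corners
T=get_image("top"); q=lambda p,z: ray(T,(250+p[0]/3.5,140+p[1]/3.5),z)[:2]
cs=[q((42,63),.047),q((459,28),.047),q((85,545),.017),q((503,508),.017)]
print(cs); L=(cs[0]+cs[1])/2-(cs[2]+cs[3])/2; print(np.linalg.norm(L),np.degrees(np.arctan2(L[1],L[0])), (cs[2]+cs[3])/2+.205*L/np.linalg.norm(L))
E
```

```text
[0.52013638 0.38381174] [0.52971184 0.35534166] 0.030037220905092588 [0.47483889 0.36839134] [0.48312725 0.34083145] 0.02877924020623152 [0.4491675  0.36077405] [0.45575919 0.33195563]
tip [0.52492411 0.3695767 ] post [0.46572321 0.35048812] dist 0.06220225675485288 yaw 17.871259504606137 yaw edges [np.float64(18.589547607923777), np.float64(16.73813122198719), np.float64(12.883745382166254)]
low edge [0.38383981 0.10334856 0.012     ] [ 0.40546582 -0.1935498   0.012     ] 0.29768493980051236 4.166055512900897
origin est [ 0.59887273 -0.02723369]
bar [0.45734437 0.05783869 0.042     ] [ 0.47507375 -0.13502514  0.042     ] 5.252264451941613
origin est [ 0.60169154 -0.02674004] 0.1936770245230123
[array([0.72903751, 0.12971852]), array([ 0.74981707, -0.16690363]), array([0.38764412, 0.10329035]), array([ 0.41026629, -0.19300016])]
0.3414834549396751 4.410782538061632 [ 0.60334806 -0.02908904]
```

```bash
python3 - <<'E'
from h import *
r.movej([-38,22,0,93,0,79,-120]); print(r.current_tool_pos(),r.current_orientation())
p=[0.4655,0.3505]; 
print(r.solve_ik([*p,0.13],[180,0,17.3]))
r.reach([*p,0.13],[180,0,17.3]); print(r.current_joints().round(1) if hasattr(r.current_joints(),'round') else r.current_joints())
r.grip(0.7)
r.move_straight([*p,0.045],0.1)
r.pause(0.2); f0=r.current_contact_force()
r.grip(0.0); r.pause(0.2)
print(r.current_gripper_width(),r.current_tool_pos(),r.current_orientation(),f0,r.current_contact_force(),r.current_time_s())
E
```

```text
[0.46462386 0.30700917 0.15828929] [172.90492427  12.1012199    7.28230617]
[ -38.94745871   17.12757753   -2.84151581  101.95222667    0.95696658
   60.94341745 -114.82795618]
[ -38.9   17.1   -2.9  102.     1.    61.1 -114.9]
0.3412106499641025 [0.46570434 0.35067314 0.04532017] [-1.79987698e+02 -2.84966280e-02  1.72992308e+01] [-0.29096579  0.20072624 -0.66021786] [-0.68790598 -0.01466859  4.89403607] 9.7667
```

```bash
cat >> h.py <<'E'
YAW=np.radians(4.7); PT=np.radians(5)
DM=np.array([0.601,-0.0275,0.030])
XD=np.array([np.cos(PT)*np.cos(YAW),np.cos(PT)*np.sin(YAW),np.sin(PT)])
YD=np.array([-np.sin(YAW),np.cos(YAW),0]); ZD=np.cross(XD,YD)
ORI=[180,-5,np.degrees(YAW)]
RD=np.stack([XD,YD,ZD])  # rows
def W(s,y,h): return (DM+s*XD+y*YD+h*ZD).tolist()
def sp(): return RD@(np.array(r.current_tool_pos())-DM)
def fd(n=1):
    return RD@np.mean([r.current_contact_force() for _ in range(n)],axis=0)
E
python3 - <<'E'
from h import *
r.move_straight([0.4655,0.3505,0.19],0.2)
r.reach(W(-0.097,-0.005,0.13),ORI); r.pause(0.3)
print(r.current_joints(),sp(),r.current_orientation(),fd(),r.current_time_s(),r.current_gripper_width())
T=wristpose(); d=get_image("wrist"); cv2.imwrite("pics/w2.png",d["pixels"][:,:,::-1])
d=get_image("scene"); cv2.imwrite("pics/s2.png",cv2.resize(d["pixels"][170:330,210:410,::-1],None,fx=4,fy=3.75,interpolation=cv2.INTER_CUBIC))
E
```

```text
[-15.52422891   2.48667542  15.83036968 116.89996435  -1.34531386
  55.73476998 -84.26622739] [-0.09677784 -0.00445184  0.12996721] [179.9963964   -4.99836485   4.76224662] [-0.50953524 -0.54410609 -1.84195839] 12.4083 0.34547860130875285
```

View pics/w2.png

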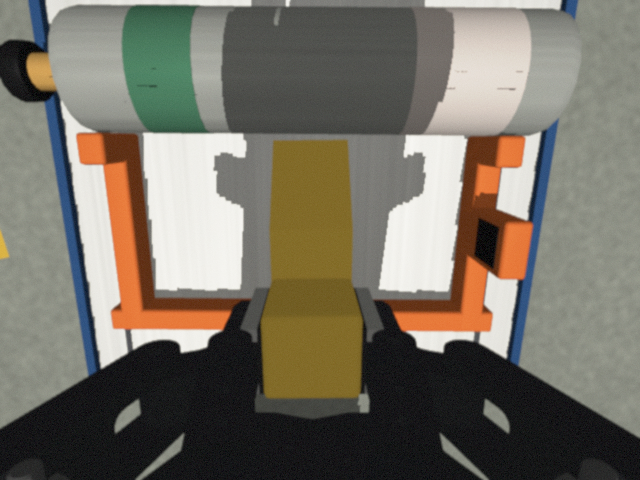

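View pics/s2.png

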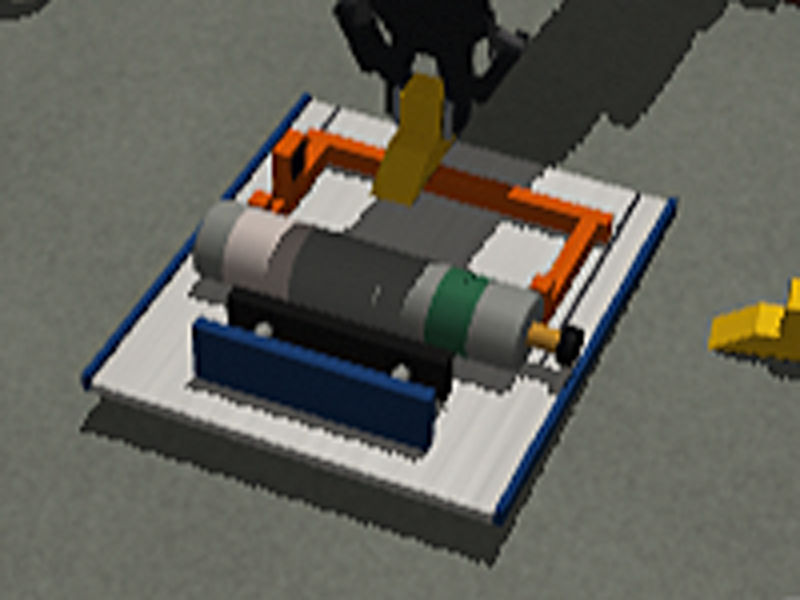

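```bash
python3 - <<'E'
from h import *
r.move_straight(W(-0.097,-0.005,0.056),0.12); r.pause(0.15)
b=np.mean([fd() for _ in range(1)],axis=0); print("air",b,sp(),r.current_time_s())
h=0.052
np.save("air.npy",b)
while h>0.040:
    r.move_straight(W(-0.097,-0.005,h),0.03); r.pause(0.05)
    f=fd()-b; print(round(h,4),sp().round(4),f.round(2),round(r.current_time_s(),2))
    if f[2]>2.0: break
    h-=0.0012
E
```

```text
air [-1.12281347 -0.52891608 -1.48742026] [-0.09633601 -0.00504982  0.05685012] 13.425
0.052 [-0.0971 -0.005   0.052 ] [1.13 1.41 0.43] 13.76
0.0508 [-0.097  -0.005   0.0508] [0.6  0.16 0.36] 14.06
0.0496 [-0.097  -0.005   0.0495] [0.68 1.17 0.74] 14.36
0.0484 [-0.097  -0.005   0.0484] [ 0.84  0.81 -0.18] 14.66
0.0472 [-0.0971 -0.005   0.0471] [ 1.03  1.34 -0.07] 14.96
0.046 [-0.097 -0.005  0.046] [ 0.92  0.8  -0.12] 15.26
0.0448 [-0.0968 -0.005   0.0453] [-0.73  1.29  7.64] 15.56
```

```bash
cat >> h.py <<'E'
AIR=None
def fm(n=3):
    # average n readings 20 ms apart
    a=[]
    for i in range(n):
        a.append(RD@np.array(r.current_contact_force()))
        if i<n-1: r.pause(0.02)
    return np.mean(a,axis=0)
E
python3 - <<'E'
from h import *
b=np.load("air.npy")+[0.85,0.95,0.2]; np.save("air2.npy",b)
h=0.0454; r.move_straight(W(-0.097,-0.005,h),0.03); 
f=fm()-b; print(sp().round(4),f.round(2),r.current_time_s())
s=-0.097
while s<-0.03:
    st=0.003 if s<-0.083 else 0.001
    s+=st
    r.move_straight(W(s,-0.005,h),0.05)
    f=fm(3)-b; F=(-f[0]-0.9*f[2])/1.32
    print(round(s,4),round(h,5),sp().round(5),f.round(2),"F",round(F,2),round(r.current_time_s(),2))
    if F>4 or -f[0]>9: break
    if f[2]>3: h+=0.0001
    if f[2]<1: h-=0.0001
E
```

```text
[-0.097  -0.005   0.0453] [ 0.34 -0.8  -0.24] 15.8417
-0.094 0.0454 [-0.09496 -0.00504  0.04533] [-3.29 -0.66  3.96] F -0.21 16.12
-0.091 0.0455 [-0.09071 -0.00499  0.04545] [-0.01 -0.31 -0.48] F 0.33 16.41
-0.088 0.0454 [-0.08771 -0.00501  0.04534] [ 0.3  -0.12 -0.01] F -0.22 16.69
-0.085 0.0453 [-0.08529 -0.00504  0.0453 ] [-1.5   0.01  1.94] F -0.18 16.98
-0.082 0.0453 [-0.08157 -0.00499  0.0453 ] [ 0.99 -0.44  0.04] F -0.78 17.26
-0.081 0.0452 [-0.08143 -0.00496  0.04527] [-5.74 -0.56  7.35] F -0.66 17.54
-0.08 0.0453 [-0.07976 -0.00497  0.04527] [-0.35 -0.7   1.29] F -0.62 17.82
-0.079 0.0453 [-0.0797  -0.00498  0.04528] [-6.16  0.6   8.39] F -1.06 18.11
-0.078 0.0454 [-0.07761 -0.00496  0.04538] [ 0.42 -0.19 -0.01] F -0.31 18.39
-0.077 0.0453 [-0.07705 -0.00501  0.04529] [-2.34 -0.3   3.16] F -0.38 18.68
-0.076 0.0454 [-0.07575 -0.00498  0.04532] [-0.4  -0.33 -0.53] F 0.67 18.96
-0.075 0.0453 [-0.07548 -0.00498  0.04531] [-4.09 -0.59  5.2 ] F -0.44 19.24
-0.074 0.0454 [-0.07536 -0.00498  0.04533] [-8.94  0.5   9.9 ] F 0.02 19.52
-0.073 0.0455 [-0.0736  -0.005    0.04534] [-2.48
[... 1074 characters left out ...]
] F 1.05 23.77
-0.058 0.0454 [-0.05761 -0.00498  0.04541] [-0.39 -0.56 -0.61] F 0.71 24.06
-0.057 0.0453 [-0.05717 -0.00501  0.04533] [-4.1   0.12  3.96] F 0.41 24.34
-0.056 0.0454 [-0.05558 -0.00498  0.04541] [-0.45 -0.61 -0.3 ] F 0.54 24.62
-0.055 0.0453 [-0.05522 -0.00499  0.0453 ] [-4.82 -0.29  3.79] F 1.07 24.91
-0.054 0.0454 [-0.05361 -0.005    0.04539] [-0.99 -0.16 -0.1 ] F 0.82 25.19
-0.053 0.0453 [-0.05318 -0.00496  0.04531] [-5.02  0.44  3.69] F 1.29 25.48
-0.052 0.0454 [-0.05236 -0.00496  0.04533] [-4.95 -0.28  4.22] F 0.88 25.76
-0.051 0.0455 [-0.05229 -0.00497  0.04535] [-8.87 -0.12  8.49] F 0.93 26.04
-0.05 0.0456 [-0.05212 -0.00501  0.0454 ] [-13.31   0.33  12.79] F 1.36 26.32
```

```bash
python3 - <<'E'
from h import *
b=np.load("air2.npy")
for s,h in [(-0.052,0.0456),(-0.052,0.0458),(-0.052,0.0459)]:
    r.move_straight(W(s,-0.005,h),0.05)
    f=fm(4)-b
    print(s,h,sp().round(5),f.round(2),round(r.current_time_s(),2))
E
```

```text
-0.052 0.0456 [-0.05228 -0.00499  0.04538] [-3.58 -0.87  1.22] 26.62
-0.052 0.0458 [-0.05219 -0.00501  0.04556] [-2.69 -0.33 -2.47] 26.93
-0.052 0.0459 [-0.05215 -0.005    0.04572] [-2.38 -0.62 -5.05] 27.23
```

```bash
cat > push.py <<'E'
from h import *
import sys
b=np.load("air2.npy")
def push(s,h,send,Fstop,step=0.0004,smax=-0.0511,fzt=0.0):
    while s<send:
        s+=step
        r.move_straight(W(s,-0.005,h),0.05)
        f=fm(3)-b; F=(-f[0]-0.9*f[2])/1.32; p=sp()
        print(round(s,4),round(h,5),p.round(5),f.round(2),"F",round(F,2),round(r.current_time_s(),2))
        if F>Fstop or p[0]>smax: break
        h+=np.clip((f[2]-fzt)/20000,-0.00015,0.00015)
    return s,h
E
python3 - <<'E'
from push import *
r.move_straight(W(-0.052,-0.005,0.0456),0.05); f=fm(3)-b; print(f.round(2),sp().round(5))
print(push(-0.052,0.0456,-0.049,6,smax=-0.0513))
E
```

```text
[-3.4  -0.73 -3.2 ] [-0.05212 -0.005    0.04557]
-0.0516 0.0456 [-0.05191 -0.00495  0.04552] [-5.04 -0.58 -1.87] F 5.09 27.79
-0.0512 0.04551 [-0.05178 -0.00498  0.04548] [-7.08 -0.39  1.43] F 4.39 28.07
-0.0508 0.04558 [-0.05172 -0.00498  0.04549] [-7.9  -0.27  1.87] F 4.71 28.36
-0.0504 0.04567 [-0.05156 -0.00496  0.04554] [-9.82  0.04  2.9 ] F 5.46 28.64
-0.05 0.04582 [-0.05137 -0.00497  0.04557] [-10.23   0.38   2.75] F 5.88 28.93
-0.0496 0.04595 [-0.05127 -0.00497  0.04562] [-10.9    0.06   2.54] F 6.53 29.21
(-0.04960000000000001, np.float64(0.045954190550078614))
```

```bash
python3 - <<'E'
from push import *
print(push(-0.0496,0.04601,-0.0470,8.7,step=0.0003,smax=-0.05068))
d=get_image("scene"); cv2.imwrite("pics/s3.png",cv2.resize(d["pixels"][170:330,210:410,::-1],None,fx=4,fy=3.75,interpolation=cv2.INTER_CUBIC))
E
```

```text
-0.0493 0.04601 [-0.05123 -0.005    0.04565] [-11.78  -0.18   3.46] F 6.57 29.49
-0.049 0.04616 [-0.05103 -0.00498  0.04567] [-11.85  -0.34   3.39] F 6.66 29.77
-0.0487 0.04631 [-0.05095 -0.00499  0.04573] [-11.93  -0.17   2.08] F 7.62 30.06
-0.0484 0.04641 [-0.05084 -0.00496  0.04575] [-13.02   0.2    2.76] F 7.98 30.34
-0.0481 0.04655 [-0.0507  -0.00497  0.0458 ] [-12.33   0.45   1.93] F 8.03 30.62
-0.0478 0.04665 [-0.05063 -0.00495  0.04581] [-13.82   0.12   3.33] F 8.2 30.91
(-0.04779999999999999, np.float64(0.046648408555391666))
```

View pics/s3.png

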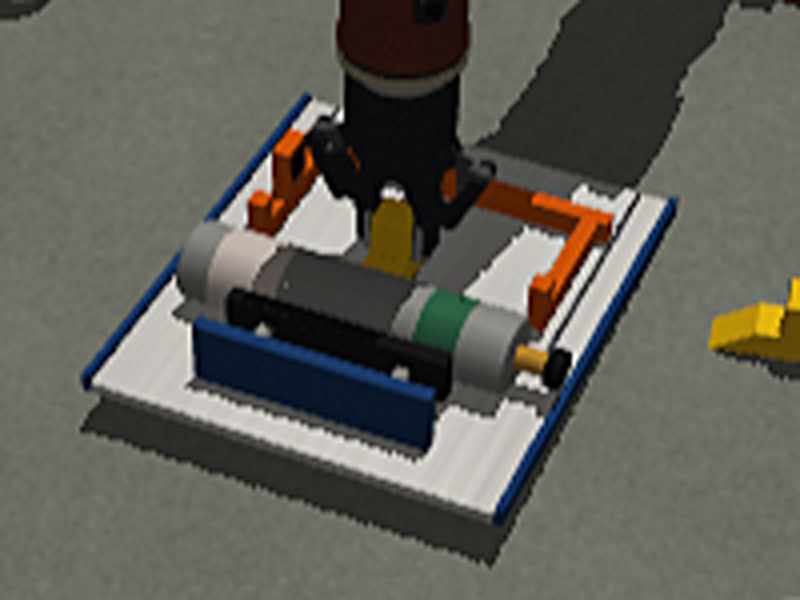

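```bash
python3 - <<'E'
from push import *
p0=sp(); print(p0)
s,h=-0.0478,0.04665
for k in range(1,6):
    S=s+(-0.0503-s)*k/5; H=h+(0.0457-h)*k/5
    r.move_straight(W(S,-0.005,H),0.05); f=fm(3)-b
    print(round(S,4),round(H,5),sp().round(5),f.round(2),round(r.current_time_s(),2))
E
```

```text
[-0.05064344 -0.00496681  0.04580625]
-0.0483 0.04646 [-0.05072 -0.00498  0.04573] [-12.13  -0.25   2.18] 31.24
-0.0488 0.04627 [-0.05078 -0.00498  0.0457 ] [-10.33   0.07   1.4 ] 31.52
-0.0493 0.04608 [-0.05083 -0.005    0.04562] [-9.27 -0.26  0.22] 31.81
-0.0498 0.04589 [-0.0509  -0.00497  0.04557] [-7.59 -0.05 -0.53] 32.09
-0.0503 0.0457 [-0.05097 -0.00496  0.0455 ] [-5.98 -0.1  -0.96] 32.38
```

```bash
python3 - <<'E'
from push import *
s,h=-0.0503,0.0457
for S,H in [(-0.0507,.0455),(-0.0510,.0454),(-0.0513,.0453),(-0.0516,.0453)]:
    r.move_straight(W(S,-0.005,H),0.05); f=fm(3)-b
    print(round(S,4),round(H,5),sp().round(5),f.round(2),round(r.current_time_s(),2))
    if f[0]>-1: break
d=get_image("scene"); cv2.imwrite("pics/s4.png",cv2.resize(d["pixels"][190:300,220:370,::-1],None,fx=5,fy=5,interpolation=cv2.INTER_CUBIC))
d=get_image("wrist"); cv2.imwrite("pics/w4.png",d["pixels"][:,:,::-1])
E
```

```text
-0.0507 0.0455 [-0.05101 -0.00495  0.04547] [-5.16 -0.31 -1.59] 32.66
-0.051 0.0454 [-0.05107 -0.00499  0.04542] [-4.37 -0.8  -0.5 ] 32.94
-0.0513 0.0453 [-0.05112 -0.00499  0.04539] [-3.79 -0.93 -0.9 ] 33.23
-0.0516 0.0453 [-0.05136 -0.005    0.04535] [-2.84 -0.54 -1.82] 33.51
```

View pics/w4.png

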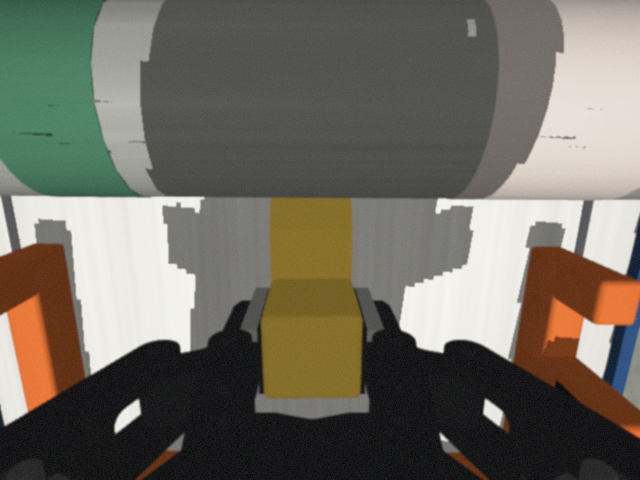

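```bash
python3 - <<'E'
from push import *
for S,H in [(-0.0505,.0456),(-0.0493,.0460),(-0.0484,.0464),(-0.0478,.0466),(-0.0475,.0467)]:
    r.move_straight(W(S,-0.005,H),0.05); f=fm(3)-b
    F=(-f[0]-0.9*f[2])/1.32
    print(round(S,4),round(H,5),sp().round(5),f.round(2),"F",round(F,2),round(r.current_time_s(),2))
    if F>9.5 or sp()[0]>-0.0504: break
r.pause(0.2)
for S,H in [(-0.0485,.0462),(-0.0496,.0459)]:
    r.move_straight(W(S,-0.005,H),0.05); f=fm(3)-b
    print(round(S,4),round(H,5),sp().round(5),f.round(2),round(r.current_time_s(),2))
E
```

```text
-0.0505 0.0456 [-0.0512  -0.00497  0.04548] [-5.71 -0.14  0.48] F 3.99 33.89
-0.0493 0.046 [-0.05108 -0.005    0.04562] [-10.14  -0.08   3.28] F 5.44 34.17
-0.0484 0.0464 [-0.05086 -0.00498  0.04571] [-11.33   0.22   2.71] F 6.73 34.46
-0.0478 0.0466 [-0.05078 -0.00498  0.04578] [-12.79   0.2    4.64] F 6.53 34.74
-0.0475 0.0467 [-0.05078 -0.00498  0.04579] [-14.48   0.51   5.02] F 7.55 35.02
-0.0485 0.0462 [-0.05087 -0.00498  0.04567] [-12.58   0.05   4.62] 35.51
-0.0496 0.0459 [-0.05099 -0.00499  0.04557] [-7.69 -0.25  2.42] 35.79
```

```bash
python3 - <<'E'
from push import *
for S,H in [(-0.0478,.0467),(-0.0472,.0470),(-0.0468,.0472)]:
    r.move_straight(W(S,-0.005,H),0.05); f=fm(3)-b
    F=(-f[0]-0.9*f[2])/1.32
    print(round(S,4),round(H,5),sp().round(5),f.round(2),"F",round(F,2),round(r.current_time_s(),2))
    if F>9.5 or sp()[0]>-0.0504: break
r.pause(0.2)
for S,H in [(-0.0482,.0465),(-0.0495,.0459)]:
    r.move_straight(W(S,-0.005,H),0.05); f=fm(3)-b
    print(round(S,4),round(H,5),sp().round(5),f.round(2),round(r.current_time_s(),2))
d=get_image("wrist"); cv2.imwrite("pics/w5.png",d["pixels"][:,:,::-1])
r.grip(0.6); print(r.current_gripper_width(),sp().round(5),(fm(3)-b).round(2),r.current_time_s())
d=get_image("wrist"); cv2.imwrite("pics/w6.png",d["pixels"][:,:,::-1])
E
```

```text
-0.0478 0.0467 [-0.05036 -0.00499  0.04578] [-10.12  -0.35   0.61] F 7.25 36.08
-0.0482 0.0465 [-0.05039 -0.00497  0.04574] [-8.89  0.36  0.39] 36.56
-0.0495 0.0459 [-0.05062 -0.00501  0.04555] [-7.   -0.39 -0.1 ] 36.84
0.5995918886317242 [-0.04849 -0.00503  0.04649] [ 0.21 -0.21  1.56] 37.2667
```

View pics/w6.png

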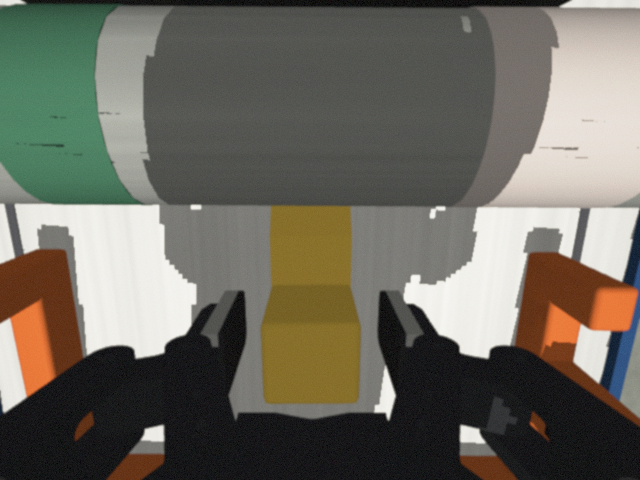

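```bash
python3 - <<'E'
from push import *
r.move_straight(W(-0.0493,-0.005,0.16),0.15)
r.move_straight(W(-0.11,-0.08,0.20),0.25); r.pause(0.15)
T=wristpose(); d=get_image("wrist"); d["Twc"]=T@d["mount"]; cv2.imwrite("pics/w7.png",d["pixels"][:,:,::-1])
for n in ["yoke_grip","chock_grip","cylinder_center"]:
    for x in landmark_of("wrist",n)[:1]:
        h={"yoke_grip":.044,"chock_grip":.035,"cylinder_center":.03}[n]
        q=ray(d,x["centre"],0.05,d["Twc"]); o=d["Twc"][:3,3]
        v=RD@(q-o); a=RD@(o-DM); print(n,x["centre"],x["score"],(a+v*(h-a[2])/v[2]).round(4))
import pickle; pickle.dump(d,open("w7.pkl","wb"))
print(r.current_time_s(),fm(3)-b,r.current_joints().round(1))
E
```

```text
yoke_grip [348.8, 199.1] 0.56 [-0.0879 -0.1061  0.044 ]
chock_grip [203.5, 145.1] 0.83 [-0.0514 -0.0044  0.035 ]
cylinder_center [202.9, 28.3] 0.67 [ 0.0235 -0.008   0.03  ]
39.1417 [ 0.63871874 -0.15464615  1.99762533] [-11.   -1.6  20.2 112.2  -0.7  64.5 -75.8]
```

View pics/w7.png

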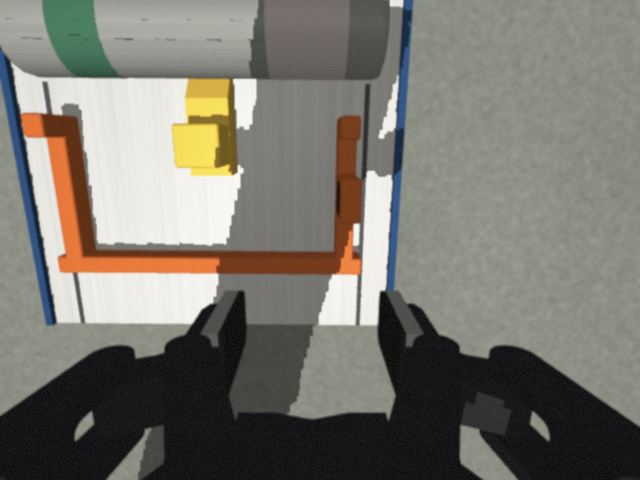

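```bash
python3 - <<'E'
from push import *
s,y=-0.088,-0.106
r.grip(0.42)
r.move_straight(W(s,y,0.11),0.2); 
r.move_straight(W(s,y,0.054),0.08); r.pause(0.1); print(sp().round(4),(fm(2)-b).round(2))
r.grip(0.0); r.pause(0.1); print(r.current_gripper_width(),sp().round(4),(fm(2)-b).round(2),r.current_time_s())
d=get_image("scene"); cv2.imwrite("pics/s8.png",cv2.resize(d["pixels"][170:330,210:410,::-1],None,fx=4,fy=3.75,interpolation=cv2.INTER_CUBIC))
E
```

```text
[-0.0876 -0.1062  0.0545] [0.31 0.01 1.39]
0.15696419373222634 [-0.0877 -0.1046  0.0545] [-2.03  6.09  8.45] 41.5083
```

View pics/s8.png

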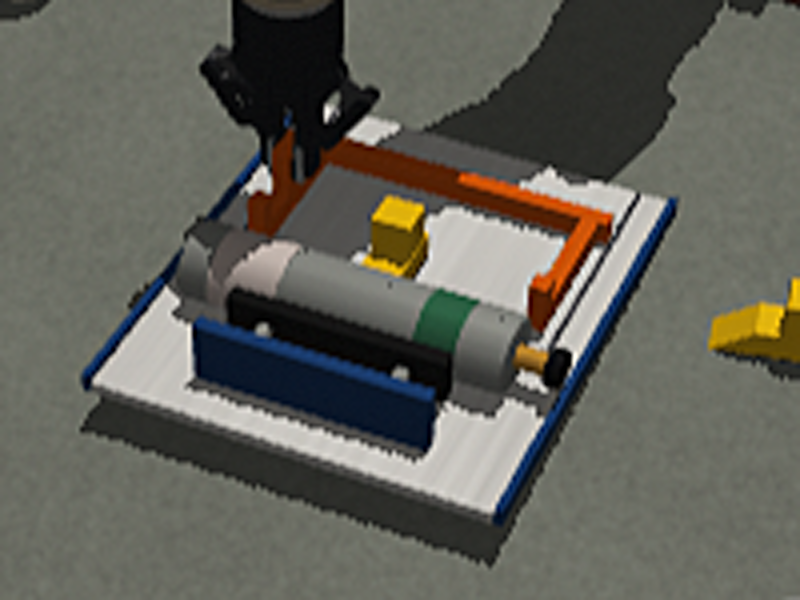

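```bash
python3 - <<'E'
from push import *
for k in (0.01,0.03,0.0505):
    r.move_straight(W(-0.088-k,-0.1048,0.0545),0.06); print(sp().round(4),(fm(2)-b).round(2),round(r.current_time_s(),2))
E
```

```text
[-0.0986 -0.1045  0.0546] [-2.63  1.9   4.37] 41.89
[-0.1185 -0.1044  0.0546] [-2.69  4.71  5.65] 42.39
[-0.1377 -0.1043  0.0546] [ 4.33  5.02 -2.2 ] 42.9
```

```bash
python3 - <<'E'
from push import *
r.move_straight(W(-0.1376,-0.1045,0.0545),0.05)
r.grip(0.42); r.move_straight(W(-0.138,-0.1045,0.12),0.15)
r.move_straight(W(-0.11,-0.06,0.20),0.2); r.pause(0.15)
T=wristpose(); d=get_image("wrist"); d["Twc"]=T@d["mount"]; cv2.imwrite("pics/w9.png",d["pixels"][:,:,::-1])
for n in ["yoke_grip","chock_grip","cylinder_center"]:
    for x in landmark_of("wrist",n)[:1]:
        h={"yoke_grip":.044,"chock_grip":.035,"cylinder_center":.03}[n]
        q=ray(d,x["centre"],0.05,d["Twc"]); o=d["Twc"][:3,3]
        v=RD@(q-o); a=RD@(o-DM); print(n,x["centre"],x["score"],(a+v*(h-a[2])/v[2]).round(4))
print(r.current_time_s())
d=get_image("scene"); cv2.imwrite("pics/s9.png",cv2.resize(d["pixels"][170:330,210:410,::-1],None,fx=4,fy=3.75,interpolation=cv2.INTER_CUBIC))
E
```

```text
yoke_grip [370.2, 264.2] 0.66 [-0.1373 -0.1045  0.044 ]
chock_grip [232.3, 144.0] 0.8 [-0.052  -0.0065  0.035 ]
cylinder_center [227.1, 24.9] 0.89 [ 0.0239 -0.0063  0.03  ]
45.0583
```

View pics/w9.png

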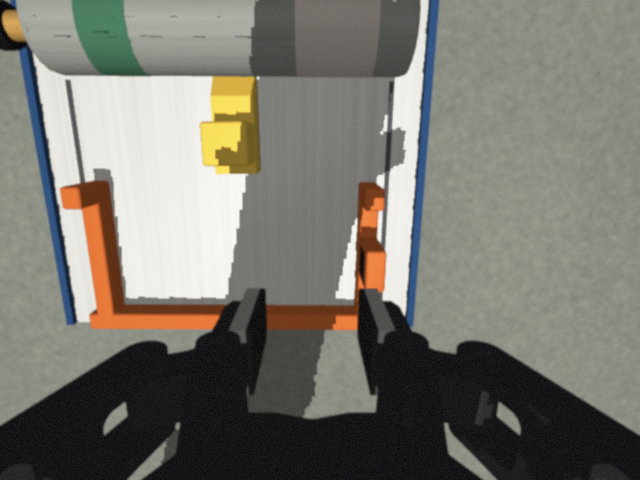

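View pics/s9.png

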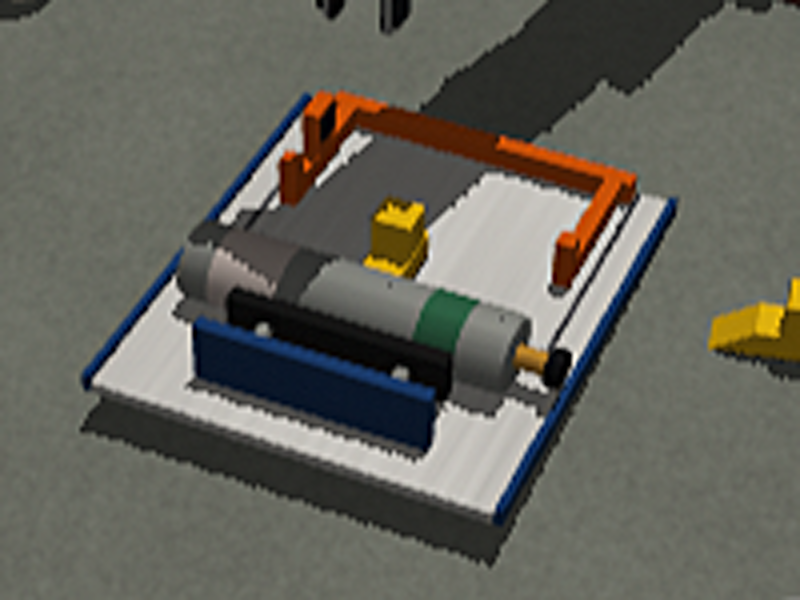

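The yoke is fully back and the chock and cylinder are unmoved. I'll certify the residual wedge force with a gentle, bounded push (about 10 N) on the back of the chock's post with the fingers shut.

```bash
python3 - <<'E'
from push import *
r.grip(0.0)
r.move_straight(W(-0.093,-0.005,0.11),0.2)
r.move_straight(W(-0.093,-0.005,0.056),0.1); r.pause(0.2)
a=fm(5); print("air",a.round(2),sp().round(4),r.current_gripper_width(),r.current_time_s())
s=-0.093; 
while s<-0.066:
    s+=0.002 if s<-0.083 else 0.0005
    r.move_straight(W(s,-0.005,0.056),0.05); f=fm(3)-a
    print(round(s,4),sp().round(5),f.round(2),round(r.current_time_s(),2))
    if f[0]<-4: break
E
```

```text
air [-0.14  0.11  0.15] [-0.0926 -0.005   0.0565] -0.003048642548704938 47.1833
-0.091 [-0.09088 -0.00498  0.05606] [ 0.83 -0.29 -0.36] 47.47
-0.089 [-0.08895 -0.00501  0.05598] [-0.01 -0.28 -0.2 ] 47.75
-0.087 [-0.08692 -0.00501  0.05599] [-0.65 -0.7   0.15] 48.03
-0.085 [-0.08494 -0.00499  0.05599] [ 0.35 -0.53 -0.12] 48.32
-0.083 [-0.08296 -0.005    0.05598] [-0.35  0.2  -0.26] 48.6
-0.0825 [-0.0825 -0.005   0.056 ] [-0.09  0.3  -0.02] 48.88
-0.082 [-0.08199 -0.00499  0.05601] [ 0.4  -0.14 -0.22] 49.17
-0.0815 [-0.08149 -0.00501  0.056  ] [ 0.11  0.11 -0.21] 49.45
-0.081 [-0.08098 -0.005    0.05599] [ 0.36 -0.04 -0.41] 49.73
-0.0805 [-0.08049 -0.00499  0.05599] [ 0.51 -0.66  0.26] 50.02
-0.08 [-0.07997 -0.00498  0.05601] [ 0.19 -0.08 -0.35] 50.3
-0.0795 [-0.07949 -0.00498  0.056  ] [ 0.36  0.01 -0.1 ] 50.58
-0.079 [-0.07897 -0.00503  0.05601] [ 0.16 -0.49  0.04] 50.87
-0.0785 [-0.07848 -0.00499  0.056  ] [ 0.41 -0.23  0.01] 51.15
-0.078 [-0.07797 -0.00501  0.056  ] [ 0.19 -0.51 -0.43] 51.43
-0.0775 [-0.07749 -0.00503  0.056  ] [ 0.19 -0.36 -0.61] 51.72
-0.077 [-0.07698 -0.005    0.056  ] [ 0.04  0.16 -0.53] 52.0
-0.0765 [-0.07648 -0.00499  0.05601] [-0.01  0.   -0.51] 52.28
-0.076 [-0.07599 -0.00501  0.056  ] [ 0.46 -0.17  0.03] 52.57
-0.0755 [-0.07547 -0.00502  0.05601] [ 0.34 -0.06  0.15] 52.85
-0.075 [-0.075   -0.005    0.05599] [-0.24 -0.24 -0.39] 53.13
-0.0745 [-0.07455 -0.00498  0.05598] [-0.33 -0.55 -0.05] 53.42
-0.074 [-0.07453 -0.00499  0.05587] [-4.23  0.4   2.55] 53.7
```

```bash
python3 - <<'E'
from push import *
a=np.array([0.1,-0.1,0])
s=-0.074
while s<-0.0715:
    s+=0.0004
    r.move_straight(W(s,-0.005,0.0562),0.05); f=fm(3)-a
    print(round(s,4),sp().round(5),f.round(2),round(r.current_time_s(),2))
    if f[0]<-10.5 or sp()[0]>-0.0735: break
E
```

```text
-0.0736 [-0.07447 -0.005    0.05594] [-5.91  0.54  3.86] 53.98
-0.0732 [-0.07446 -0.00499  0.05591] [-7.82  1.06  6.31] 54.27
-0.0728 [-0.07443 -0.00498  0.05589] [-9.56  0.71  7.82] 54.55
-0.0724 [-0.07444 -0.00503  0.05582] [-11.33   0.69   9.19] 54.83
```

```bash
python3 - <<'E'
from push import *
a=np.array([0.1,-0.1,0])
for s,h in [(-0.0728,.0566),(-0.0728,.0569),(-0.0726,.0571),(-0.0723,.0573),(-0.0720,.0575)]:
    r.move_straight(W(s,-0.005,h),0.05); f=fm(3)-a
    print(s,h,sp().round(5),f.round(2),"Fmin",((-f[0]-0.9*f[2]-1.3)/1.32).round(2),round(r.current_time_s(),2))
    if f[0]<-11.5 or sp()[0]>-0.0738 : break
E
```

```text
-0.0728 0.0566 [-0.07427 -0.00495  0.05609] [-7.08  0.86  3.78] Fmin 1.8 55.12
-0.0728 0.0569 [-0.07411 -0.00497  0.05636] [-6.47  0.38  2.58] Fmin 2.15 55.4
-0.0726 0.0571 [-0.07402 -0.00495  0.0565 ] [-6.19  0.6   2.11] Fmin 2.27 55.68
-0.0723 0.0573 [-0.0739  -0.00501  0.05665] [-7.3   0.44  2.07] Fmin 3.14 55.97
-0.072 0.0575 [-0.07382 -0.00499  0.05679] [-7.79  0.2   2.02] Fmin 3.54 56.25
```

```bash
python3 - <<'E'
from push import *
a=np.array([0.1,-0.1,0])
s,h=-0.0720,.0575
while r.current_time_s()<60.5:
    s+=0.0005
    r.move_straight(W(s,-0.005,h),0.05); f=fm(2)-a; p=sp(); F=(-f[0]-0.9*f[2]-1.3)/1.32
    print(round(s,4),round(h,5),p.round(5),f.round(2),"F",F.round(2),round(r.current_time_s(),2))
    if F>7.5 or f[0]<-13 or p[0]>-0.0727 : break
    h+=np.clip((f[2]-0.5)/10000,-0.0001,0.0003)
E
```

```text
-0.0715 0.0575 [-0.07389 -0.00498  0.05662] [-9.89  1.15  3.13] F 4.37 56.52
-0.071 0.05776 [-0.07375 -0.00498  0.05678] [-11.16   0.41   4.32] F 4.52 56.78
-0.0705 0.05806 [-0.0736  -0.00498  0.05698] [-12.31   0.55   5.16] F 4.82 57.05
-0.07 0.05836 [-0.07349 -0.00495  0.05714] [-13.39  -0.12   5.57] F 5.36 57.32
```

```bash
python3 - <<'E'
from push import *
a=np.array([0.1,-0.1,0])
for s,h in [(-0.0697,.0587),(-0.0694,.0590),(-0.0692,.0592)]:
    r.move_straight(W(s,-0.005,h),0.05); f=fm(2)-a; p=sp(); F=(-f[0]-0.9*f[2]-1.3)/1.32
    print(s,h,p.round(5),f.round(2),"F",F.round(2),round(r.current_time_s(),2))
    if F>6.8 or f[0]<-14.5: break
d=get_image("scene"); cv2.imwrite("pics/s10.png",cv2.resize(d["pixels"][170:330,210:410,::-1],None,fx=4,fy=3.75,interpolation=cv2.INTER_CUBIC))
E
```

```text
-0.0697 0.0587 [-0.07327 -0.005    0.05746] [-13.49   0.81   6.15] F 5.04 57.58
-0.0694 0.059 [-0.07311 -0.00499  0.05772] [-14.09   0.79   5.65] F 5.84 57.85
-0.0692 0.0592 [-0.07301 -0.00502  0.05789] [-14.86   0.86   6.16] F 6.07 58.12
```

View pics/s10.png

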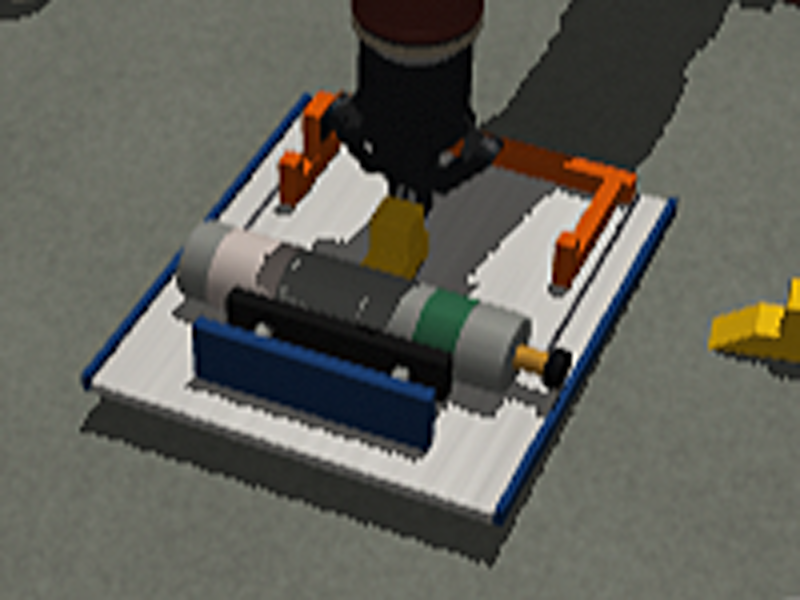

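```bash
python3 - <<'E'
from push import *
r.move_straight(W(-0.072,-0.005,0.0585),0.02)
r.move_straight(W(-0.076,-0.005,0.0585),0.04)
r.move_straight(W(-0.10,-0.005,0.0585),0.1)
r.move_straight(W(-0.11,-0.06,0.20),0.2); r.pause(0.1)
T=wristpose(); d=get_image("wrist"); d["Twc"]=T@d["mount"]; cv2.imwrite("pics/w11.png",d["pixels"][:,:,::-1])
for n in ["yoke_grip","chock_grip","cylinder_center"]:
    for x in landmark_of("wrist",n)[:1]:
        h={"yoke_grip":.044,"chock_grip":.035,"cylinder_center":.03}[n]
        q=ray(d,x["centre"],0.05,d["Twc"]); o=d["Twc"][:3,3]
        v=RD@(q-o); a=RD@(o-DM); print(n,x["centre"],x["score"],(a+v*(h-a[2])/v[2]).round(4))
print(r.current_time_s(),sp())
E
```

```text
yoke_grip [371.8, 267.2] 0.78 [-0.1389 -0.1045  0.044 ]
chock_grip [232.5, 143.5] 0.62 [-0.0511 -0.0051  0.035 ]
cylinder_center [231.5, 29.4] 0.73 [ 0.0219 -0.0073  0.03  ]
60.3083 [-0.11023335 -0.0596946   0.19931769]
```

View pics/w11.png

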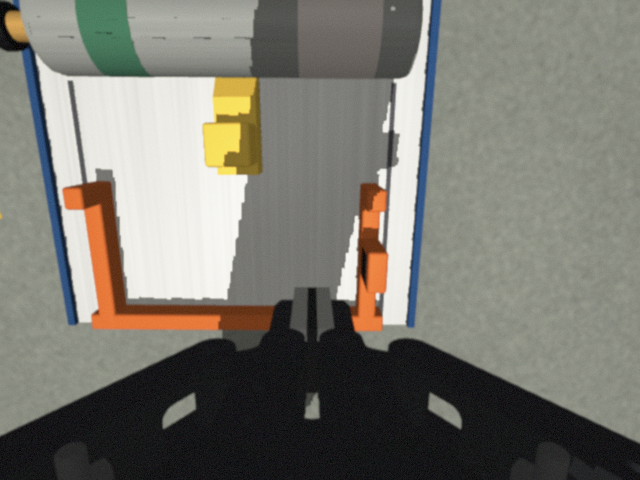

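```bash
python3 - <<'E'
from h import *
r.finish_job(); print(r.current_time_s())
E
```

```text
the job is handed in; nothing more can be done
the job is handed in; nothing more can be done
```

I handed the job in at about 60 s of the 72 s. The cylinder looks wedged and the yoke is fully back. One thing is not certain: the force the chock still holds after release is estimated, not measured.

**What I did**
- I took the chock farthest from the base, which was top pixel (171,262), about 0.58 m away.
- I set it tip uphill on the deck, about 5 mm right of the rest's middle, and slid it up to the cylinder.
- The cylinder rolled uphill about 20 mm before it met the pad. I pressed it in about 1.7 mm further, to an estimated 8 N. Going by how far the pad gave, it could have been 10 N or more. The target was about 10 N and the limit 15 N.
- I let go of the chock and drew the yoke back 50 mm to its stop.
- I then checked the wedge by pushing the back of the chock's post with the fingers shut. The chock crept forward at an estimated 3–4 N, so the hold was weaker than I wanted. I pressed it again to about 6 N and backed away.

**Last checks**
- **Chock:** it stands straight. The cylinder's middle reads about 73 mm ahead of its grip point, close to the nominal 74 mm.
- **Cylinder:** about 22 mm uphill of deck_mid and not visibly raised or turned in the pictures.
- **Yoke:** about 50 mm back.
- **Robot:** the gripper is clear of everything. I didn't re-measure the bystanders, but the arm was not near any of them.

**What is uncertain:** the chock-to-cylinder forces come from wrist readings and an assumed sole friction of 0.9. The final hold needs to be over 3 N. I believe it is, but the first hold seemed to have relaxed to about that level, so this is the check I trust least.

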